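# Load the drinks caddy, tall tin at the back first

### The job

Load the wooden caddy tray on the drinks-shop counter: first stand the tall steel shaker tin in its back compartment (the one farther from the robot), then stand the short steel cup in the front compartment, so that nothing has to be carried in over the cup. Set both down upright on the tray floor without dropping or tipping them, and leave the steel jug with the handle where it is.

Things in the scene. Friction and masses are not known exactly. Their poses are not given: they have to be found in the camera images.
- tray: Pale wooden tray, fixed, 244 mm (its x) by 136 mm (y), walls 22 mm high, 8 mm thick, floor 8 mm thick. A divider as high as the walls makes two compartments, each 110 mm (x) by 120 mm (y) inside. Origin: centre of its underside, on the counter. Its x axis points away from the robot (within 15 degrees): back compartment centred at x = +59 mm, front one at -59 mm. Nothing is on it at the start.
- tall_tin_mid (a point): Centre (half-way up, on the axis) of the tall shaker tin: plain straight open steel cylinder, 60 mm diameter, 150 mm high, 3 mm wall, about 0.2 kg, standing upright on the counter, open end up, z axis up. Its rim is 75 mm above this point; grip it around the outside about 30 mm below the rim, so that the gripper's body stays above the rim.
- short_cup_mid (a point): Centre (half-way up, on the axis) of the short cup: plain straight open steel cylinder, 60 mm diameter, 65 mm high, 3 mm wall, about 0.13 kg, standing upright on the counter, open end up, z axis up. A fixed steel pan and white tub, up to 100 mm high, stand well clear, over 0.44 m to the left and right of the robot.
- jug_mid (a point): Centre of the steel jug, left alone: 100 mm high, 84 mm diameter, 68 mm at the mouth, bar handle reaching 74 mm from the axis along its +y. Jug, tin and cup stand left and right of the tray in any order, centres at least 140 mm apart; two on one side stand one behind the other along world x, so fingers that close along world y stay clear of the neighbour.
Not all that is in view belongs to the job. Leave any turquoise look-alike of the part that bears tall_tin_mid alone. What is shaped like the part that bears short_cup_mid but purple is not meant.

How it is judged (in metres and radians):
On the way, in this order (a step that is already met when the one before it is completed fails the run):
1. the tall tin stands released in the back compartment (x of tall_tin_mid in the frame of tray between 0.02 and 0.1 m and y of tall_tin_mid in the frame of tray between -0.045 and 0.045 m and z of tall_tin_mid in the frame of tray between 0.077 and 0.089 m and angle between tall_tin_mid's own z axis and vertical below 0.12 rad and linear speed of tall_tin below 0.03 m/s and contact force between the fingers and tall_tin below 0.1 N), for 0.2 s.
2. then the short cup stands released in the front compartment (x of short_cup_mid in the frame of tray between -0.1 and -0.02 m and y of short_cup_mid in the frame of tray between -0.045 and 0.045 m and z of short_cup_mid in the frame of tray between 0.0345 and 0.0465 m and angle between short_cup_mid's own z axis and vertical below 0.12 rad and linear speed of short_cup below 0.03 m/s and contact force between the fingers and short_cup below 0.1 N), for 0.2 s.
At the end, for the whole second after the job is handed in: The tall tin stands upright (within 7 degrees) flat on the floor (within 6 mm) of the tray's back compartment, anywhere within its walls, and the short cup likewise in the front compartment, both released and at rest; the jug is within 25 mm of where it began (all of step 1 and all of step 2 and distance of jug_mid from where it was at the start of the episode below 0.025 m); the robot touches nothing.
It fails at once if the jug is moved by more than 25 mm (not (distance of jug_mid from where it was at the start of the episode below 0.025 m)).
It fails at once if tall tin dropped from a height (falling faster than 0.7 m/s, untouched) (linear speed of tall_tin above 0.7 m/s and contact force between the fingers and tall_tin below 0.1 N).
It fails at once if short cup dropped from a height (falling faster than 0.7 m/s, untouched) (linear speed of short_cup above 0.7 m/s and contact force between the fingers and short_cup below 0.1 N).
It fails at once if tall tin tipped by more than 40 degrees (angle between tall_tin_mid's own z axis and vertical above 0.7 rad).
It fails at once if short cup tipped by more than 40 degrees (angle between short_cup_mid's own z axis and vertical above 0.7 rad).
It also fails if it takes over 64 s, if anything falls off the work surface, if the arm or the gripper's body presses on something with over 40 N, if the wrist force passes 120 N, or if a joint passes its speed limit or range.

### The arm

A 6-joint arm with a two-finger parallel gripper is mounted at the origin on the work surface. World frame = base frame: x ahead of the robot, y to its left, z up, the work surface at z = 0. Lengths are in m, angles in degrees, forces in N, time in s.
With the tool pointing down it reaches from about 0.35 to 0.875 m from the base axis. Payload 4.2 kg.
Tool frame: the origin (TCP) lies midway between the tips of the shut fingers; the grasp point (between the pads) lies 19 mm behind it; z points along the fingers, y is the line along which they close (so a half turn about z gives the same grasp; the last joint's range is limited). The gripper opens to 87 mm and grips with 3 to 60 N. Pads are 19 mm wide; open, the fingers measure 117 mm over their backs; the gripper's body (75 mm by 190 mm) begins 51 mm behind the grasp point.
Start: joints at [-50.615, 22.042, 0.453, 0, -68.411, -14.817], TCP at [0.26, -0.568, 0.223] pointing down, gripper open.
Joint ranges: [-179.83, 179.83], [-69.29, 118.12], [-61.27, 80.66], [-181.25, 117.63], [-171.15, -9.14], [-177.46, 177.46]. Speed limits (degrees/s): [159.86, 159.86, 180, 180, 180, 180].

### API

Orientations are given as [roll, pitch, yaw] about the fixed x, y, z axes, in that order (R = Rz(yaw) Ry(pitch) Rx(roll)).
In Python, from workcell import env gives the robot as it stands. The module is installed in compiled form; this text tells all that it offers. Calls block until the motion is done:
- env.goto(position, orientation): joint-space move of the TCP to a pose.
- env.move_straight(position, rotation=None, rate=0.15, force_limit=None): straight line of the TCP; rotation=None keeps the orientation; rate is the mean speed in m/s. With force_limit (N) it stops when the force on the tool has changed by that much, and returns True; else False.
- env.set_joints(angles): joint-space move.
- env.gripper_to(opening, grasp_force=None): opening from 0.0 (shut) to 1.0 (fully open); grasp_force is the grip in N (None keeps the last); returns when the fingers have stopped.
- env.dwell(seconds).
- env.inverse_kinematics(position, orientation): joint angles nearest the present ones, or None.
- env.read_state(): the state.
- env.grab_frame(name): name is "scene" or "top" or "wrist"; returns a dict with "image" (400x640x3 uint8, blue, green, red), "fx", "fy", "cx", "cy" (pixels), "position" and "orientation" of the camera in the world. Camera axes: x right, y up, looking along -z (the intrinsics and any distortion apply to the point x, -y, -z); pixel columns grow to the right and rows downward; lengths in m; the calibration is good to about 2 mm. A picture is of the moment at which its call begins. There is no depth.
A pose or a line that the arm cannot do raises env.Unreachable and nothing moves.
- env.close_job(): hands the job in; it is judged then, once.
Trained networks look in a picture, given as the dict that the camera call returned (one of the last four; its "shot" number tells which), for a name from the list of things; names that differ only in an ending like _2 or _b are one class to them, and where a whole thing is asked for, a point or a joint stands for the part that bears it (a point fixed in the world has none). Each returns a list of dicts, best first, with "score" (0 to 1); they miss things now and then, are a little off and sometimes report something else, mostly with a low value. They report only what shows in the picture. A call takes as long as a camera call. They do not tell look-alikes from the thing itself.
- env.search_frame(picture, thing): "xyz" ([x, y, z] in m, in world coordinates, good to about 4 mm: the middle of the surface that is visible of it).
- env.trace(picture, thing): "mask" (400x640 bool, what is visible of it).
The state is a dict: "clock": time; "joint_positions": joint angles; "qvel": joint speeds; "joint_torque": joint torques, N m; "position": TCP position; "tool_rot": TCP orientation; "force": force on the tool from outside, world axes, zero at the start; "wrist_torque": the same for the moment, N m; "opening": opening from 0.0 (shut) to 1.0 (fully open); "finger_force": force on a finger pad.
Only numpy, scipy, OpenCV 4.12 (cv2) and the standard library are available. Lean on these libraries where they do the work, as an engineer would, in place of code of your own. Each camera call takes 0.05 s, during which the arm holds its last target. There are 200 camera calls.

## Working session

There is one attempt and no reset: what is moved stays moved. The work goes in short steps, each a Python script; the robot and the scene stay as the last script left them, time stands still between calls to the robot, and variables do not carry over. Pictures are saved under pics/ and viewed, at most 10 in all, crops included, and the job is handed in when it is done.

```bash
mkdir -p pics && python3 - <<'E'
from workcell import env
import cv2,numpy as np
for n in ["scene","top"]:
    p=env.grab_frame(n); cv2.imwrite(f"pics/{n}1.png",p["image"])
    print(n,p["fx"],p["cx"],p["cy"],p["position"],p["orientation"],[k for k in p])
    for t in ["tray","tall_tin_mid","short_cup_mid","jug_mid"]:
        for d in env.search_frame(p,t):
            print(t,np.round(d["xyz"],3),round(d["score"],2))
print(env.read_state()["clock"],env.read_state()["tool_rot"])
E
```

```text
scene 475.1171686413643 321.72851154044037 198.71018990217712 [ 1.35866131 -0.67209895  0.75298335] [56.64862015  1.37763056 48.04910051] ['image', 'fx', 'fy', 'cx', 'cy', 'position', 'orientation', 'shot']
tray [ 0.559 -0.037  0.01 ] 0.56
tall_tin_mid [0.485 0.246 0.091] 0.8
tall_tin_mid [0.591 0.235 0.094] 0.79
tall_tin_mid [ 0.557 -0.04   0.012] 0.73
short_cup_mid [ 0.643 -0.318  0.04 ] 0.91
short_cup_mid [ 0.759 -0.336  0.042] 0.79
jug_mid [ 0.46  -0.324  0.062] 0.8
top 384.6776825814947 312.7582886974656 202.36337293948947 [ 0.49102439 -0.01943824  1.016408  ] [  4.9558902    2.33892581 -91.38460425] ['image', 'fx', 'fy', 'cx', 'cy', 'position', 'orientation', 'shot']
tray [ 0.545 -0.032  0.009] 0.97
tall_tin_mid [0.572 0.263 0.096] 0.82
tall_tin_mid [0.473 0.278 0.096] 0.62
short_cup_mid [ 0.747 -0.34   0.036] 0.97
short_cup_mid [ 0.634 -0.32   0.024] 0.83
jug_mid [ 0.438 -0.322  0.047] 0.71
0.5 [ 1.79993416e+02  1.28537617e-03 -1.55434353e+02]
```

View pics/scene1.png

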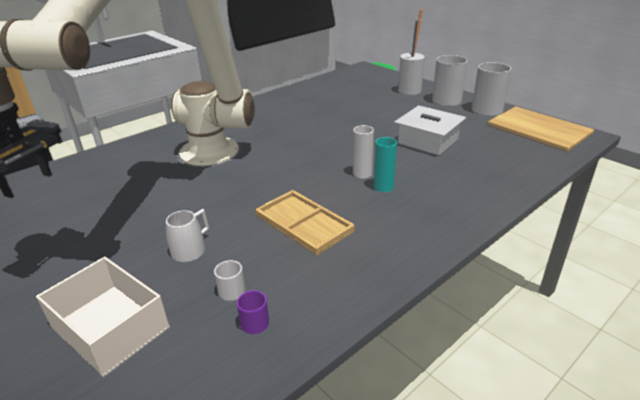

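View pics/top1.png

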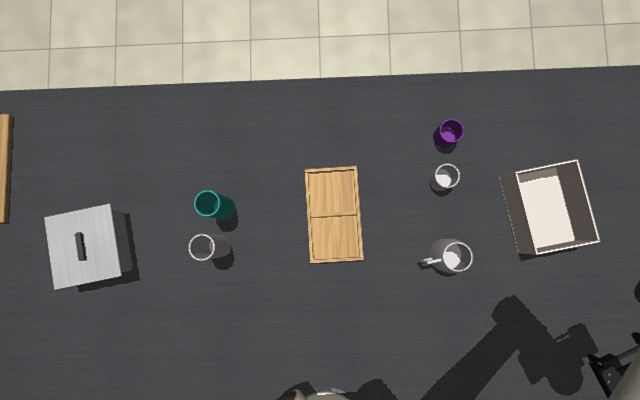

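The steel tin is at top (203,247) and scene (363,152); the turquoise tin at top (208,204) is its look-alike. The steel cup is at top (446,178) and scene (230,280); the purple one at top (450,131) is its look-alike. The jug is at top (453,257) and the tray at top (333,215). I choose the two steel ones. Next I compute the tray pose and rim centres from the top view, then go above the tin for a close look.

```bash
cat > h.py <<'E'
from workcell import env
import cv2,numpy as np
from scipy.spatial.transform import Rotation as Ro
def pix2z(p,u,v,z):
    d=Ro.from_euler('xyz',p["orientation"],degrees=True).apply([(u-p["cx"])/p["fx"],-(v-p["cy"])/p["fy"],-1])
    o=np.array(p["position"]); return o+d*(z-o[2])/d[2]
def pix(p,X):
    c=Ro.from_euler('xyz',p["orientation"],degrees=True).inv().apply(np.array(X)-p["position"])
    return p["cx"]+p["fx"]*c[0]/-c[2], p["cy"]-p["fy"]*c[1]/-c[2]
def masks(p,t): return [(d["score"],d["mask"].astype(np.uint8)) for d in env.trace(p,t)]
E
python3 - <<'E'
from h import *
p=env.grab_frame("top")
for s,m in masks(p,"tray"):
    r=cv2.minAreaRect(cv2.findNonZero(m)); b=cv2.boxPoints(r)
    W=np.array([pix2z(p,u,v,.022)[:2] for u,v in b]); print("tray",s,W.round(4).tolist(),W.mean(0))
    e=[W[1]-W[0],W[2]-W[1]]; print([ (np.linalg.norm(x),np.degrees(np.arctan2(x[1],x[0]))) for x in e])
print("tin",pix2z(p,202.5,247.5,.15),"cup",pix2z(p,446.5,177.5,.065),"jug",pix2z(p,457,256,.1))
c=pix2z(p,202.5,247.5,.15)
for yaw in (0,180):
    print(yaw,env.inverse_kinematics([c[0],c[1],.3],[180,0,yaw]))
env.goto([.27,-.45,.36],[180,0,-155.4]) if 0 else None
q=env.inverse_kinematics([c[0],c[1],.33],[180,0,180])
env.goto([c[0],c[1],.33],[180,0,180] if q is not None and abs(q[5])<150 else [180,0,0])
p=env.grab_frame("wrist"); cv2.imwrite("pics/w1.png",p["image"])
print(p["position"],p["orientation"],p["fx"],env.read_state()["position"],env.read_state()["tool_rot"],env.read_state()["clock"])
for t in ["tall_tin_mid"]:
    for d in env.search_frame(p,t): print(d["xyz"],d["score"])
print("pred rim centre",pix(p,[c[0],c[1],.15]))
E
```

```text
tray 0.79 [[0.6661, 0.0432], [0.6722, -0.0958], [0.4284, -0.1054], [0.4212, 0.0305]] [ 0.54695707 -0.03187099]
[(np.float64(0.13911518389578476), np.float64(-87.48115393770645)), (np.float64(0.24400129808240772), np.float64(-177.7361072047164))]
tin [0.4713337  0.26658546 0.15      ] cup [ 0.62683171 -0.31366719  0.065     ] jug [ 0.43675693 -0.31703705  0.1       ]
0 [ 4.66562941e+01  1.11997026e+01 -3.67521186e+00  2.54444375e-14
 -7.51250855e+01  4.33437059e+01]
180 [ 4.66562941e+01  1.11997026e+01 -3.67521186e+00 -2.54444375e-14
 -7.51250855e+01 -1.36656294e+02]
[0.40285729 0.26498285 0.4924212 ] [-1.47454688e+01  6.96840217e-02  8.99527902e+01] 338.80203547327704 [0.47158908 0.26608931 0.32989252] [-1.79989809e+02 -7.95608771e-03  1.79947774e+02] 3.6917
[0.4873, 0.2694, 0.0891] 0.7
[0.5481, 0.2547, 0.089] 0.57
pred rim centre (np.float64(318.8999989245011), np.float64(180.66320005053993))
```

View pics/w1.png

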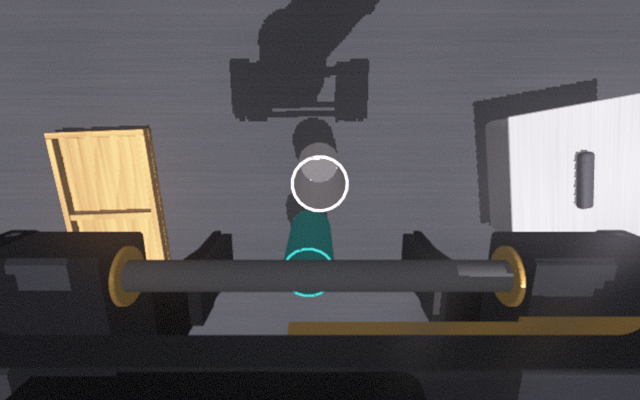

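```bash
python3 - <<'E'
from h import *
p=env.grab_frame("wrist")
c=pix2z(p,320,184,.15); print(c)
env.move_straight([c[0],c[1],.2],[180,0,180],rate=.2)
print(env.move_straight([c[0],c[1],.101],rate=.08,force_limit=8))
env.gripper_to(0.0,20)
s=env.read_state(); print(s["opening"],s["finger_force"],s["force"],s["position"],s["clock"])
env.move_straight([c[0],c[1],.2],rate=.1)
s=env.read_state(); print(s["opening"],s["finger_force"],s["force"],s["clock"])
q=env.grab_frame("scene"); cv2.imwrite("pics/s2.png",q["image"])
E
```

```text
[0.47484369 0.2677628  0.15      ]
False
0.6816146556174422 19.990941763662704 [ 1.02709995  1.18633126 -0.11827855] [0.47492514 0.26785793 0.10106951] 6.575
0.6856527128254498 19.990591262976523 [ 0.41283835 -0.12530188 -2.01337765] 7.7167
```

View pics/s2.png

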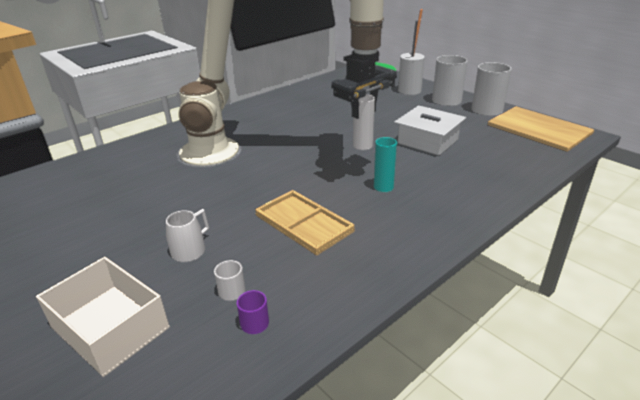

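The steel tin hangs upright in the gripper at scene (363,122), clear of the turquoise one at (385,165). Now I place it in the back compartment.

```bash
python3 - <<'E'
from h import *
s=env.read_state()["position"]
T=np.array([.546,-.032]); a=np.radians(2.3); t=T+.062*np.array([np.cos(a),np.sin(a)])
env.move_straight([s[0],.03,.2],rate=.2)
env.move_straight([*t,.2],rate=.15)
env.move_straight([*t,.122],rate=.1)
p=env.grab_frame("scene"); cv2.imwrite("pics/s3.png",p["image"][100:300,200:460].repeat(2,0).repeat(2,1))
print(env.move_straight([*t,.106],rate=.02,force_limit=4))
s=env.read_state(); print(s["position"],s["force"],s["opening"],s["clock"])
E
```

```text
True
[ 0.60780279 -0.02938903  0.10898526] [-0.64721158  0.26269433  4.91895125] 0.6838025571776164 11.85
```

View pics/s3.png

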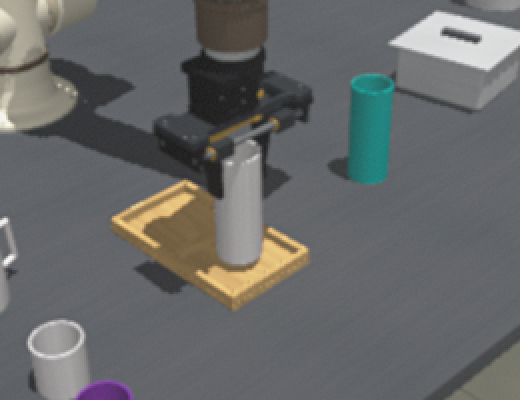

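```bash
python3 - <<'E'
from h import *
s=env.read_state()["position"]
env.gripper_to(1.0)
env.dwell(.3)
env.move_straight([s[0],s[1],.25],rate=.12)
p=env.grab_frame("top")
for t in["tall_tin_mid","tray"]:
    for d in env.search_frame(p,t): print(t,d["xyz"],d["score"])
c=[.627,-.314]
env.goto([*c,.25],[180,0,180])
p=env.grab_frame("wrist"); cv2.imwrite("pics/w2.png",p["image"])
print("pred",pix(p,[*c,.065]),env.read_state()["clock"])
for d in env.search_frame(p,"short_cup_mid"): print(d["xyz"],d["score"])
q=env.grab_frame("scene"); cv2.imwrite("pics/s4.png",q["image"])
E
```

```text
tall_tin_mid [0.5919, -0.0249, 0.0451] 0.52
tray [0.5138, -0.0401, 0.0146] 0.59
pred (np.float64(317.2788821147179), np.float64(179.63594083376583)) 15.5583
[0.6403, -0.3216, 0.0144] 0.7
```

View pics/w2.png

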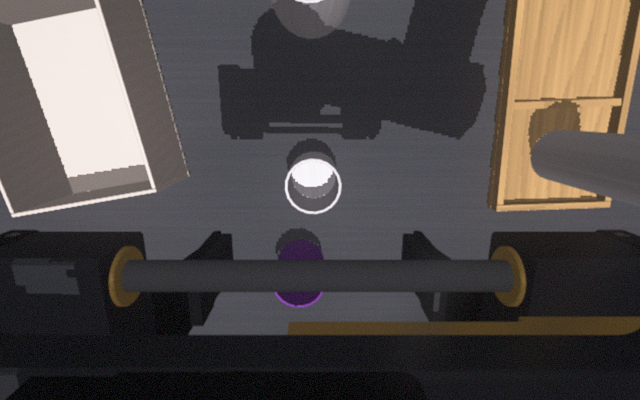

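View pics/s4.png

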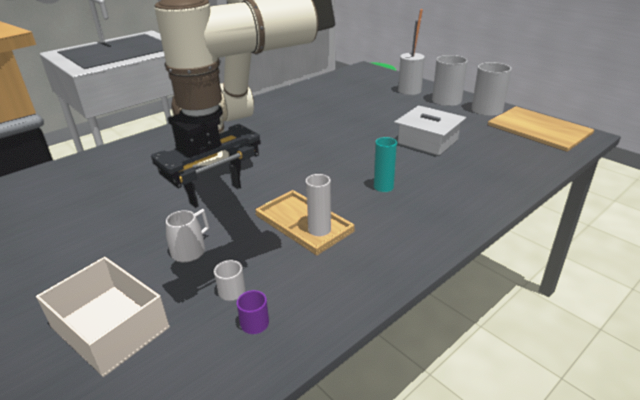

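The tin stands in the back compartment at scene (318,205). The wrist view shows the steel cup's rim centred at (313,186), with the purple cup behind it at (299,280). Next, the cup.

```bash
python3 - <<'E'
from h import *
p=env.grab_frame("wrist")
c=pix2z(p,313,186,.065); print(c)
env.move_straight([c[0],c[1],.12],[180,0,180],rate=.15)
print(env.move_straight([c[0],c[1],.023],rate=.08,force_limit=8))
env.gripper_to(0.0,20)
s=env.read_state(); print(s["opening"],s["finger_force"],s["clock"])
env.move_straight([c[0],c[1],.15],rate=.12)
s=env.read_state(); print(s["opening"],s["finger_force"],s["force"])
T=np.array([.546,-.032]); a=np.radians(2.3); t=T-.062*np.array([np.cos(a),np.sin(a)])
# retreat in x over open counter, clear of the jug, then in
env.move_straight([.57,-.2,.17],rate=.15)
env.move_straight([*t,.15],rate=.15)
env.move_straight([*t,.045],rate=.1)
p=env.grab_frame("scene"); cv2.imwrite("pics/s5.png",p["image"][100:300,200:460].repeat(2,0).repeat(2,1))
print(env.move_straight([*t,.028],rate=.02,force_limit=4))
s=env.read_state(); print(s["position"],s["force"],s["opening"],s["clock"])
E
```

```text
[ 0.63425403 -0.31789393  0.065     ]
False
0.697913132872815 19.999780024954816 18.675
0.6908450809301059 19.999840211166884 [ 0.07059229 -0.14447991 -1.98248804]
True
[ 0.48386767 -0.03454326  0.0309897 ] [-0.68849785  0.35173537  4.78980993] 0.6931010309471097 24.2667
```

View pics/s5.png

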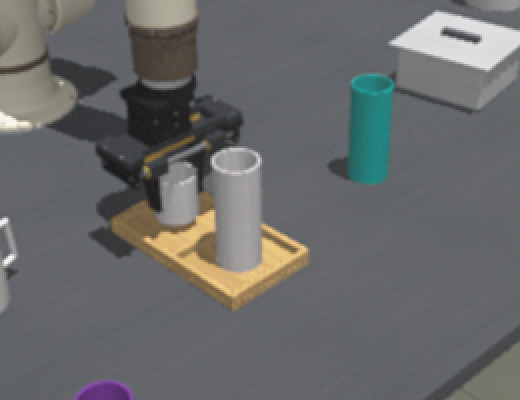

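The cup hangs over the front compartment and made contact at TCP height 0.031, the expected floor height. Now I release it, retreat and look.

```bash
python3 - <<'E'
from h import *
s=env.read_state()["position"]
env.gripper_to(1.0); env.dwell(.3)
env.move_straight([s[0],s[1],.25],rate=.12)
env.goto([.36,-.25,.35],[180,0,180])
env.dwell(.3)
p=env.grab_frame("top"); cv2.imwrite("pics/t6.png",p["image"][120:300,180:500].repeat(2,0).repeat(2,1))
for t in["tall_tin_mid","short_cup_mid","jug_mid"]:
    for d in env.search_frame(p,t): print(t,d["xyz"],d["score"])
print(env.read_state()["clock"])
E
```

```text
tall_tin_mid [0.6163, -0.0276, 0.0655] 0.95
tall_tin_mid [0.5736, 0.2628, 0.0948] 0.72
tall_tin_mid [0.4373, -0.3199, 0.0451] 0.4
short_cup_mid [0.7499, -0.3386, 0.0305] 0.72
short_cup_mid [0.484, -0.0332, 0.0114] 0.55
jug_mid [0.435, -0.3206, 0.0469] 0.77
28.8583
```

View pics/t6.png

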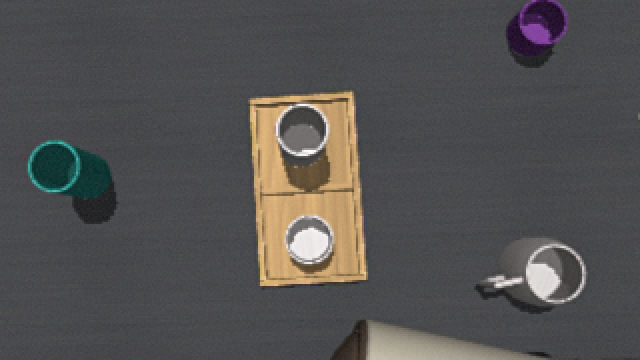

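Tin at crop (302,131) in the back compartment and cup at (309,240) in the front one, both upright and clear of the walls; jug unmoved.

```bash
python3 -c "
from workcell import env
print(env.close_job())"
```

```text
the job is handed in; nothing more can be done
None
```

I handed the job in at about 29 s with the tall tin upright in the back compartment, the short cup upright in the front one, and the jug not moved; the judge's result was not shown.

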